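Load the drill-jig carousel

TASK

Turn the blue carousel (its rim has posts to move it by) until the white mark of the cavity that matches the jig lying in the loading lane faces the red pointer, then slide that jig along the lane, without lifting it, until it drops fully home and lies flat in its cavity. Leave that mark facing the pointer, and leave the other jig on its shelf and everything else on the bench where it is.

Things in the scene. Friction and masses are not known exactly. Their poses are not given: they have to be found in the camera images.
- fixture: fixed loading fixture: plywood board 275 x 385 x 12 mm carrying carousel, loading lane and waiting shelf. Origin on the carousel's axis at bench height, z up; +y points from the axis along the lane's middle line. Lane and shelf are one grey block, top 31 mm above the bench, from y = 121 to 255 mm and x = -35 to 150 mm.
- carousel (a joint): turn of the carousel, rad, counter-clockwise seen from above. -1.047 brings the T cavity's mark to the pointer, +1.047 the L cavity's. Starts between -0.4 and 0.4, can turn from -3 to 3. Light friction (about 0.12 N m at the axis); it stays where it is left.
- hub (a point): point on the carousel's axis 30 mm above the bench. Carousel: blue disc 240 mm in diameter, top 22 mm above the bench, with three grey inserts 8 mm thick (top 30 mm above the bench, 1 mm below the lane) 120 degrees apart: T cavity, L cavity, and a solid one with a cross-shaped jig fixed in it. Inserts are 80 mm wide, outer edge 112 mm from the axis.
- post (a point): top centre of the orange rim post: upright, 12 mm diameter, 105 mm from the axis, top 54 mm above the bench and 32 mm above the disc. At joint value q it stands at angle q counter-clockwise from the fixture's +y. Two dark posts of the same size stand 120 degrees either side of it. Free for 35 mm on both sides along the rim.
- pointer (a point): fixed point 106 mm from the axis on the lane's middle line, 31 mm above the bench, just in front of the tip of the red arrow painted on the lane's end; the mark that faces the pointer lies here
- t_mark (a point): white mark on the rim end of the T cavity's insert, 106 mm from the axis
- l_mark (a point): white mark on the rim end of the L cavity's insert, 106 mm from the axis
- t_cavity (a point): centre of the yellow floor of the T cavity, 65 mm from the axis, 22 mm above the bench. Cavity 8 mm deep, 3 mm larger than the jig all round; a seated jig's top stands 4 mm above the insert. Its cross bar lies outermost (outer wall 100.5 mm from the axis), its leg points to the axis. A seated jig has its origin here.
- l_cavity (a point): centre of the floor of the L-shaped cavity; same sizes as the T cavity, for the L jig
- lane (a point): middle of the lane's top, on its middle line 172 mm from the axis, 31 mm above the bench; the jig to load starts within 20 mm of it along the lane. The lane is 63.5 mm wide between two aluminium strips 4 mm wide and 5 mm high, and open at both ends (121 and 255 mm from the axis).
- shelf (a point): middle of the waiting shelf's top, beside the lane (95 mm to its +x side), 31 mm above the bench
- t_jig: T-shaped green-painted steel drill jig, 12 mm thick, 0.13-0.25 kg. Uniform. Outline 60 mm (x) by 65 mm (y): cross bar 60 x 22 mm along its +y end, and a leg 20 mm wide running 43 mm to -y, in the middle (x = 0). Origin: centre of the outline, underside. Axes nearly as fixture. Starts in the lane (leg towards the carousel: load it) or on the waiting shelf, same height (leave it).
- l_jig: L-shaped green-painted steel drill jig, 12 mm thick, 0.13-0.25 kg. Uniform. Outline 60 mm (x) by 65 mm (y): cross bar 60 x 22 mm along its +y end, and a leg 20 mm wide running 43 mm to -y, at x = 10 to 30 mm. Origin: centre of the outline, underside. Axes nearly as fixture. Starts in the lane (leg towards the carousel: load it) or on the waiting shelf, same height (leave it).
- star: small brown wooden star, 8 mm thick and about 60 mm across, lying on the plywood board on the robot's side of the lane; leave it alone
- star2: another brown wooden star, 8 mm thick, on the bench to the left; leave it alone
- coping_saw: coping saw lying flat on the bench at the left, frame 160 x 120 mm, 24 mm high; leave it alone
- file: flat file with wooden handle, 260 mm long, 20 mm high, on the bench at the right; leave it alone
- offcut: wooden offcut 100 x 45 x 18 mm on the bench at the left; leave it alone
- screw_jar: closed clear jar, 60 mm diameter, 70 mm high, on the bench at the right; leave it alone
There are look-alikes about, which are no part of the job. Leave any yellow look-alike of the t_jig alone.

How it is judged:
By the outcome, as a careful person would: the job done as asked, in the order asked, and still so for the second after the job is handed in, with the robot touching nothing.
It also fails if it takes over 54 s, if anything falls off the work surface, if the arm or the gripper's body presses on something with over 40 N, if the wrist force passes 120 N, or if a joint passes its speed limit or range.

ROBOT

A 7-joint arm with a two-finger parallel gripper is mounted at the origin on the work surface. World frame = base frame: x ahead of the robot, y to its left, z up, the work surface at z = 0. Lengths are in m, angles in rad, forces in N, time in s.
With the tool pointing down it reaches from about 0.4 to 0.85 m from the base axis. Payload 4.5 kg.
Tool frame: the origin (TCP) lies on the centre line of the jaws, within the pads' length; the fingertips stand 14 mm ahead of it and the grasp point (between the pads) lies 5 mm behind it (nose_length is the distance from the TCP to the fingertips, in m); x points along the fingers, y is the direction in which the jaws open and shut, and the axes are right-handed (so a half turn about x gives the same grasp; the last joint's range is limited). The gripper opens to 88 mm and grips with 3 to 60 N. Pads are 18 mm wide; open, the fingers measure 123 mm over their backs; the gripper's body (75 mm by 187 mm) begins 45 mm behind the grasp point.
Start: joints at [1.153, 0.689, -0.195, 1.565, 0.157, 0.902, -0.215], TCP at [0.273, -0.562, 0.253] pointing down, gripper open.
Joint ranges: [-3.01, 3.01], [-0.46, 2.08], [-1.47, 1.51], [0.13, 2.56], [-1, 4.14], [0.04, 2.09], [-2.66, 2.66]. Speed limits (rad/s): [2.57, 2.57, 3.14, 3.14, 3.14, 3.14, 3.14].

INTERFACE

Orientations are given as a unit quaternion [x, y, z, w].
In Python, from plant import get_state, snapshot, camera_params, finish_job, boxes_of, silhouettes, spot_point, nose_length gives the robot as it stands.
- The arm moves only by the tool apply_moves, never from a script. Its arguments are lists of equal length, an entry for each row: "delta_pos": the shift along the tool's x, y, z in cm, a list of three; "yaw": the turn about the tool's x in rad; "gripper": the opening in per cent of the stroke, from 0 (shut) to 100 (fully open). A call has 1 to 10 rows; each row is the pose to reach, as a shift and turn from the pose measured when the call began, along the tool's axes at that moment; what a row does not reach only later rows make up. A row lasts 1/12 s, in which the tool goes at most 41.7 mm and 7.16 degrees, less where a joint would pass 70% of its speed; a pose out of reach is approached as far as the arm can. A call with a gripper value outside its range is refused whole. The fingers move at their own pace and stop on an object; "force" is the grip in N (left out, the last holds). Time passes only in rows, so rows that repeat a pose let the fingers close. It gives the time, the measured TCP pose, the force and the opening at its end, in the units of the state.
- get_state(): the state, without advancing time (a new reading comes with each control period).
- snapshot(name): name is "scene" or "side" or "wrist"; returns the picture (384x512x3 uint8, red, green, blue); there is no depth.
- camera_params(name): a dict with "fovy" (degrees; the focal length in pixels is half the picture's height over the tangent of half this angle, whatever the lens; pixels are square), "cx", "cy" (the principal point, pixels), "dist" ([k1, k2, p1, p2, k3] as OpenCV has them; the pictures are not rectified), "position" and "orientation" of the camera in the world. Camera axes: x right, y down, z forward; pixel columns grow to the right and rows downward; lengths in m; the calibration is good to about 2 mm. A picture is of the moment at which its call begins: read the wrist's pose just before it. camera_params takes no time and is no camera call; for the wrist camera it gives the pose at the moment of the call.
- finish_job(): hands the job in, once; it reports no verdict.
Trained networks look in the newest picture that a camera, given by its name, has taken for a name from the list of things; names that differ only in an ending like _2 or _b are one class to them, and where a whole thing is asked for, a point or a joint stands for the part that bears it (a point fixed in the world has none). Each returns a list of dicts, best first, with "score" (0 to 1); they miss things now and then, are a little off and sometimes report something else, mostly with a low value. They report only what shows in the picture. A call takes as long as a camera call. They do not tell look-alikes from the thing itself.
- boxes_of(thing, camera): "bbox" ([left, top, width, height] in pixels, round what is visible of it).
- silhouettes(thing, camera): "mask" (384x512 bool, what is visible of it) and "bbox" ([left, top, width, height] in pixels, round what is visible of it).
- spot_point(thing, camera): "pixel" ([column, row] in pixels: a listed point, or the origin of a listed thing).
The state is a dict: "clock": time; "q": joint angles; "qd": joint speeds; "joint_torque": joint torques, N m; "tool_pos": TCP position; "eef_rot": TCP orientation; "contact_force": force on the tool from outside, world axes, zero at the start; "moment": the same for the moment, N m; "opening": opening from 0.0 (shut) to 1.0 (fully open).
Only numpy, scipy, OpenCV 4.12 (cv2) and the standard library are available. Lean on these libraries where they do the work, as an engineer would, in place of code of your own. Each camera call takes 0.05 s, during which the arm holds its last target.

## Working session

There is one attempt and no reset: what is moved stays moved. The work goes in short steps, Python scripts to look and compute and a tool call to move; the robot and the scene stay as the last step left them, time stands still between calls to the robot, and variables do not carry over. Pictures are saved under pics/ and viewed, and the job is handed in when it is done.

Besides the shell and the picture viewer there is one more tool, called after "Emit:" by a JSON object that holds its "method" and its "body", one argument or row to a line. apply_moves: Moves the arm, as the interface text tells. Its arguments: {"type":"object","properties":{"delta_pos":{"type":"array"},"yaw":{"type":"array"},"gripper":{"type":"array"},"force":{"type":"number"}},"required":["delta_pos","yaw","gripper"]}

```bash
ls; mkdir -p pics; python3 - <<'E'
from plant import *
import cv2
s=get_state(); print({k:(v if not hasattr(v,'tolist') else v.tolist()) for k,v in s.items()}); print(nose_length)
for n in ("scene","side","wrist"):
    im=snapshot(n); cv2.imwrite(f"pics/{n}0.png",im[:,:,::-1]); print(n,camera_params(n))
E
```

```text
pics
{'clock': 0.0, 'q': [1.1527820956446593, 0.6899812654129244, -0.19452411714750972, 1.5663110993741105, 0.15730634395847912, 0.9024964010646468, -0.21510201777678464], 'qd': [0.00046819957216788667, -0.000323194031796277, 0.0008764086113277586, -0.002252075342451507, 0.0002785773242480403, -0.0010479354717094305, -0.0014183751547057499], 'joint_torque': [0.0005688407509296667, -52.754563093185425, -1.266506016254425, -15.342344641685486, -0.05253280280157924, 0.006563428760273382, 0.00015899661320872838], 'tool_pos': [0.272577479188701, -0.5617729026582059, 0.2519207370150978], 'eef_rot': [-0.6889461138977202, -0.15902583340710505, 0.6893193214974419, -0.1578065571030289], 'contact_force': [-0.47192573659244624, 0.49010903181373416, -1.3384418613579614], 'moment': [-0.007651253971422494, -0.009342940264050092, 0.020747998334279618], 'opening': 1.0041554542865216}
0.014
scene {'fovy': 53.31587532242659, 'cx': 252.93278094998465, 'cy': 186.94883378866638, 'dist': array([-0.0374017,  0.       ,  0.       ,  0.       ,  0.       ]), 'position': array([0.96311436, 0.50304053, 1.02819794]), 'orientation': array([ 0.38215531,  0.87679498, -0.27044742, -0.10975459])}
side {'fovy': 46.957440617789786, 'cx': 249.879390880527, 'cy': 193.5845395196006, 'dist': array([-0.00193108,  0.        ,  0.        ,  0.        ,  0.        ]), 'position': array([-0.26671237,  0.9229592 ,  0.79885206]), 'orientation': array([-0.32248704,  0.81391854, -0.4516384 ,  0.17193452])}
wrist {'fovy': 61.329849751894365, 'cx': 259.24077638066154, 'cy': 186.24799712898192, 'dist': array([-0.06979168,  0.        ,  0.        ,  0.        ,  0.        ]), 'position': array([ 0.34589409, -0.52811087,  0.38455043]), 'orientation': array([ 0.83716364, -0.52422658, -0.08355835,  0.13176318])}
```

View pics/scene0.png

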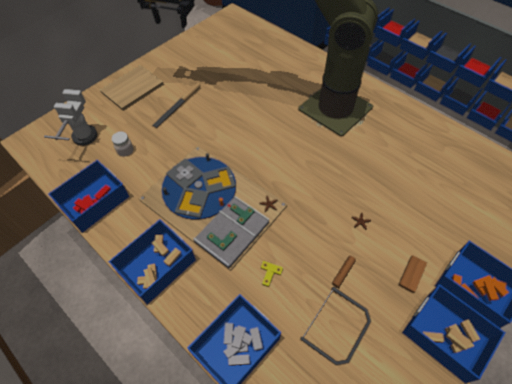

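View pics/side0.png

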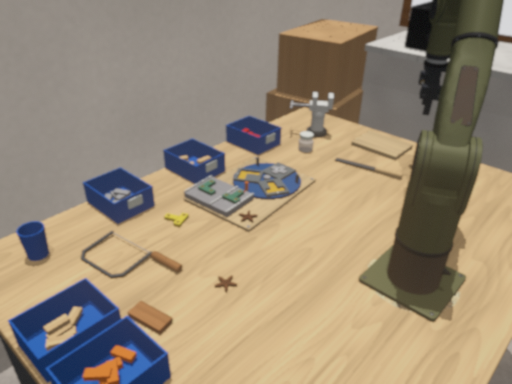

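View pics/wrist0.png

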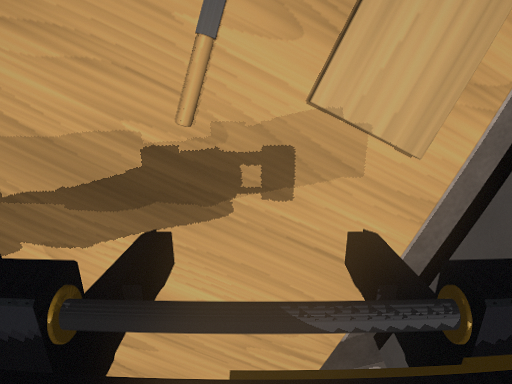

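```bash
cat > h.py <<'E'
import numpy as np, cv2
from plant import *
from scipy.spatial.transform import Rotation as R
def cam(n):
    p=camera_params(n); f=192/np.tan(np.radians(p['fovy'])/2)
    K=np.array([[f,0,p['cx']],[0,f,p['cy']],[0,0,1.]]); return K,p['dist'],R.from_quat(p['orientation']).as_matrix(),p['position']
def back(c,px,z):
    K,d,Rm,t=c
    u=cv2.undistortPoints(np.array([[px]],float),K,d)[0,0]
    r=Rm@np.array([u[0],u[1],1]); return t+r*(z-t[2])/r[2]
def proj(c,P):
    K,d,Rm,t=c; P=np.atleast_2d(np.array(P,float))
    rv=cv2.Rodrigues(Rm.T)[0]
    return cv2.projectPoints(P,rv,-Rm.T@t,K,d)[0][:,0]
E
python3 - <<'E'
from h import *
Z=dict(hub=.03,post=.054,pointer=.031,t_mark=.03,l_mark=.03,t_cavity=.022,l_cavity=.022,lane=.031,shelf=.031,t_jig=.031,l_jig=.031)
for n in ("scene","side"):
    im=snapshot(n); c=cam(n)
    for k,z in Z.items():
        for r in spot_point(k,n)[:2]:
            print(n,k,round(r['score'],2),np.round(r['pixel'],1),np.round(back(c,r['pixel'],z),4))
    if n=="scene": x=im[140:300,130:300]
    else: x=im[140:240,170:320]
    cv2.imwrite(f"pics/{n}_c.png",cv2.resize(x,None,fx=4.6 if n=="side" else 3.7,fy=4.6 if n=="side" else 3.7,interpolation=2)[:,:,::-1])
print(get_state()['clock'])
E
```

```text
scene hub 0.6 [195.8 185.4] [ 0.601  -0.1038  0.03  ]
scene hub 0.49 [241.8 213.2] [0.575  0.0738 0.03  ]
scene post 0.91 [218.8 201. ] [0.6008 0.004  0.054 ]
scene post 0.52 [223.7 235.9] [0.6724 0.098  0.054 ]
scene t_mark 0.63 [230.5 178.9] [ 0.5087 -0.0406  0.03  ]
scene t_mark 0.26 [221.1 236.9] [0.6726 0.0848 0.03  ]
scene l_mark 0.64 [185.8 211.4] [ 0.6856 -0.0553  0.03  ]
scene t_cavity 0.81 [217.2 180.4] [ 0.5382 -0.0723  0.022 ]
scene l_cavity 0.95 [193.3 204. ] [ 0.6501 -0.0626  0.022 ]
scene l_cavity 0.54 [127.  148.7] [ 0.6564 -0.3975  0.022 ]
scene lane 0.61 [239.2 212.6] [0.5792 0.067  0.031 ]
scene shelf 0.56 [218.8 235.3] [0.6738 0.0766 0.031 ]
scene t_jig 0.63 [241.6 210.6] [0.5693 0.0675 0.031 ]
scene t_jig 0.54 [269.8 275.1] [0.6634 0.2656 0.031 ]
scene l_jig 0.66 [239.7 211.5] [0.5754 0.0655 0.031 ]
scene l_jig 0.63 [222.9 237.3] [0.6702 0.0899 0.031 ]
side hub 0.59 [266.  174.6] [ 0.6016 -0.1085  0.03  ]
side post 0.63 [248.7 179.9] [ 0.5925 -0.0095  0.054 ]
side pointer 0.63 [246.1 187.7] [0.5903 0.0052 0.031 ]
side pointer 0.53 [235.7 196.7] [0.5764 0.0689 0.031 ]
side t_mark 0.88 [279.  194.4] [ 0.4855 -0.0399  0.03  ]
side l_cavity 0.64 [248.  178.3] [ 0.6387 -0.0559  0.022 ]
side lane 0.89 [235.5 196.7] [0.5768 0.0694 0.031 ]
side lane 0.45 [249.3 188.5] [0.5792 0.0016 0.031 ]
side shelf 0.94 [214.8 184.8] [0.6789 0.0646 0.031 ]
side shelf 0.55 [151.  321.6] [0.3511 0.568  0.031 ]
side t_jig 0.78 [176.  220.6] [0.6118 0.2853 0.031 ]
side t_jig 0.73 [237.6 194.7] [0.5804 0.0561 0.031 ]
side l_jig 0.52 [212.  188.7] [0.6673 0.0882 0.031 ]
1.35
```

View pics/scene_c.png

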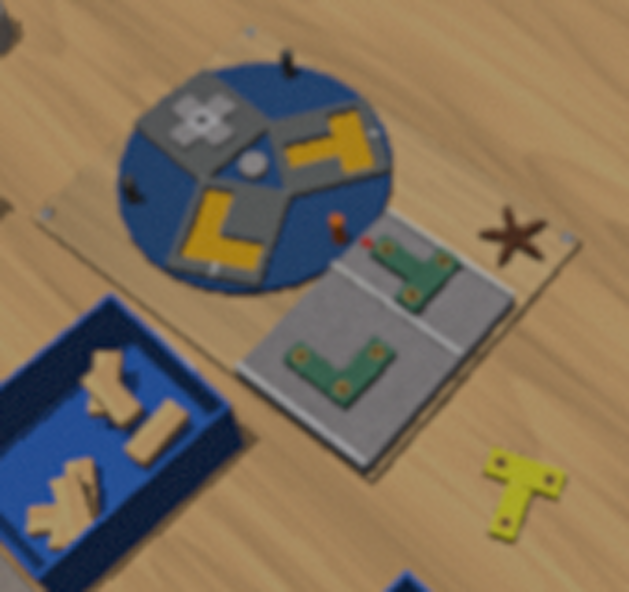

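View pics/side_c.png

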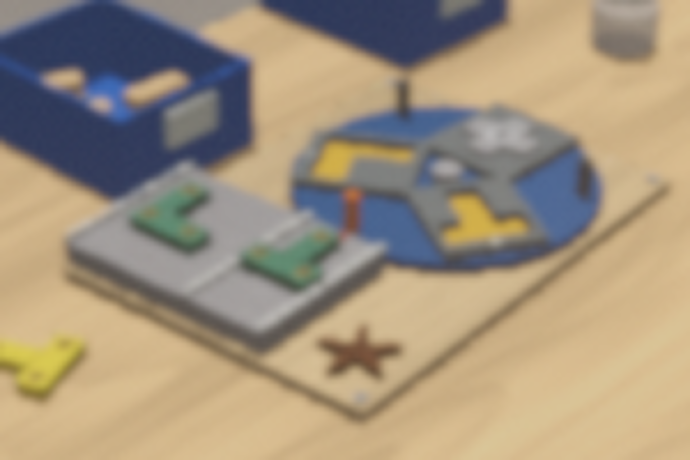

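```bash
cat >> h.py <<'E'
def plan(pos,yang=None):
    # yang: world angle of tool y (mod pi)
    s=get_state(); T=R.from_quat(s['eef_rot']).as_matrix(); p=np.array(s['tool_pos'])
    d=T.T@(np.array(pos)-p)*100
    a=np.arctan2(T[1,1],T[0,1])
    out=0
    if yang is not None:
        out=-((yang-a+np.pi/2)%np.pi-np.pi/2)
    print('clock',round(s['clock'],2),'pos',np.round(p,4),'toolx',np.round(T[:,0],3),'yang',round(a,3),'F',np.round(s['contact_force'],1),'op',round(s['opening'],3),'q7',round(s['q'][6],2))
    print('-> delta cm',np.round(d,2),'yaw',np.round(out,3))
E
python3 - <<'E'
from h import *
c=cam('wrist'); s=get_state(); T=R.from_quat(s['eef_rot']).as_matrix()
print('cam in tool',T.T@(c[3]-s['tool_pos']),'cam axes in tool\n',(T.T@c[2]).round(3)); print(T.round(3))
plan([.6,-.03,.27],np.radians(8))
E
```

```text
cam in tool [-0.13244606  0.00140444 -0.08065789] cam axes in tool
 [[ 0.    -0.308  0.951]
 [ 1.    -0.    -0.   ]
 [ 0.     0.951  0.308]]
[[ 0.     0.437 -0.9  ]
 [-0.    -0.9   -0.437]
 [-1.     0.     0.   ]]
clock 1.35 pos [ 0.2729 -0.5623  0.2527] toolx [ 0. -0. -1.] yang -1.119 F [0.3 1.4 0.1] op 1.0 q7 -0.22
-> delta cm [ -1.73 -33.61 -52.67] yaw -1.259
```

Emit:
{"method": "apply_moves", "body": {
  "delta_pos": [
    [-2, -3.3, -3.5],
    [-3, -6.6, -7],
    [-3, -10, -11],
    [-3, -13, -14.5],
    [-3, -16, -18],
    [-3, -19, -21.5],
    [-3, -22, -25],
    [-3, -25, -28.5],
    [-3, -28, -32],
    [-3, -31, -36]
  ],
  "yaw": [-0.12, -0.24, -0.36, -0.48, -0.6, -0.72, -0.84, -0.96, -1.08, -1.2],
  "gripper": [40, 40, 40, 40, 40, 40, 40, 40, 40, 40]
}}

```text
clock: 2.18
tool_pos: [0.4348, -0.1815, 0.283]
eef_rot: [0.478, 0.521, -0.478, 0.521]
contact_force: [0.2, 0.2, 0.4]
opening: 0.399
```

```bash
python3 - <<'E'
from h import *
plan([.59,0.01,.28],np.radians(8))
E
```

```text
clock 2.18 pos [ 0.4348 -0.1815  0.283 ] toolx [ 0.    -0.001 -1.   ] yang 0.087 F [0.2 0.2 0.4] op 0.399 q7 -0.01
-> delta cm [  0.29  17.12 -17.73] yaw -0.053
```

Emit:
{"method": "apply_moves", "body": {
  "delta_pos": [
    [0, 2.8, -2.9],
    [0, 5.6, -5.8],
    [0, 8.4, -8.7],
    [0, 11.2, -11.6],
    [0, 14, -14.5],
    [0, 17, -17.6],
    [0.3, 17.1, -17.7],
    [0.3, 17.1, -17.7]
  ],
  "yaw": [-0.05, -0.05, -0.05, -0.05, -0.05, -0.05, -0.05, -0.05],
  "gripper": [40, 40, 40, 40, 40, 40, 40, 40]
}}

```text
clock: 2.85
tool_pos: [0.5906, 0.013, 0.2795]
eef_rot: [0.464, 0.534, -0.463, 0.534]
contact_force: [-0.1, 0.5, -0.5]
opening: 0.405
```

```bash
python3 - <<'E'
from h import *
Z=dict(hub=.03,post=.054,pointer=.031,t_mark=.03,l_mark=.03,t_cavity=.022,l_cavity=.022,lane=.031,shelf=.031,t_jig=.031,l_jig=.031)
n='wrist'; plan([.59,0.01,.28],np.radians(8))
c=cam(n); im=snapshot(n); cv2.imwrite("pics/wrist1.png",im[:,:,::-1])
for k,z in Z.items():
        for r in spot_point(k,n)[:2]:
            print(n,k,round(r['score'],2),np.round(r['pixel'],1),np.round(back(c,r['pixel'],z),4))
plan([.59,0.01,.28],np.radians(8))
E
```

```text
clock 2.85 pos [0.5906 0.013  0.2795] toolx [ 0.001  0.001 -1.   ] yang 0.141 F [-0.1  0.5 -0.5] op 0.405 q7 -0.31
-> delta cm [-0.05 -0.1   0.29] yaw 0.002
wrist hub 0.93 [248.6 238.2] [ 0.5943 -0.1035  0.03  ]
wrist post 0.61 [258.6 169.8] [ 0.5934 -0.0036  0.054 ]
wrist pointer 0.81 [252.6 162. ] [ 0.5857 -0.0011  0.031 ]
wrist t_mark 0.71 [182.6 189.5] [ 0.5039 -0.0484  0.03  ]
wrist t_mark 0.26 [210.5 210.8] [ 0.5412 -0.0719  0.03  ]
wrist l_mark 0.73 [325.9 208.7] [ 0.6862 -0.0485  0.03  ]
wrist lane 0.75 [257.6 106. ] [0.5824 0.0653 0.031 ]
wrist shelf 0.59 [336.5 110.1] [0.6735 0.0739 0.031 ]
wrist t_jig 0.83 [254.3 106.2] [0.5787 0.0645 0.031 ]
wrist l_jig 0.93 [338.4 100.9] [0.6735 0.0844 0.031 ]
wrist l_jig 0.19 [252.5 160.7] [5.853e-01 5.000e-04 3.100e-02]
clock 3.45 pos [0.5898 0.0093 0.2801] toolx [ 0.001 -0.001 -1.   ] yang 0.136 F [ 0.2  1.  -0.5] op 0.4 q7 -0.31
-> delta cm [ 0.01  0.03 -0.07] yaw -0.004
```

View pics/wrist1.png

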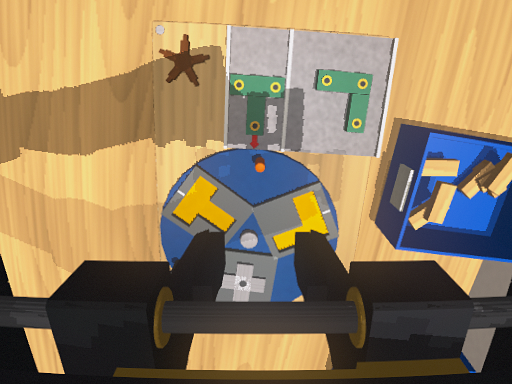

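```bash
python3 - <<'E'
from h import *
n='wrist'
c=cam(n); im=snapshot(n); np.save('w2.npy',im); 
import pickle; pickle.dump(c,open('c2.pkl','wb'))
x=im[15:275,130:430]
cv2.imwrite("pics/w2a.png",cv2.resize(im[15:165,145:405],None,fx=3,fy=3,interpolation=cv2.INTER_CUBIC)[:,:,::-1])
cv2.imwrite("pics/w2b.png",cv2.resize(im[140:310,145:355],None,fx=3.5,fy=3.5,interpolation=cv2.INTER_CUBIC)[:,:,::-1])
E
```

```text
(no output)
```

View pics/w2a.png

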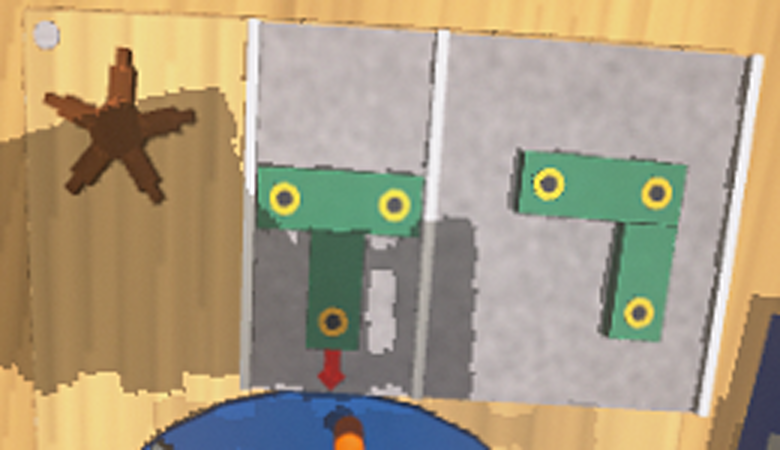

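View pics/w2b.png

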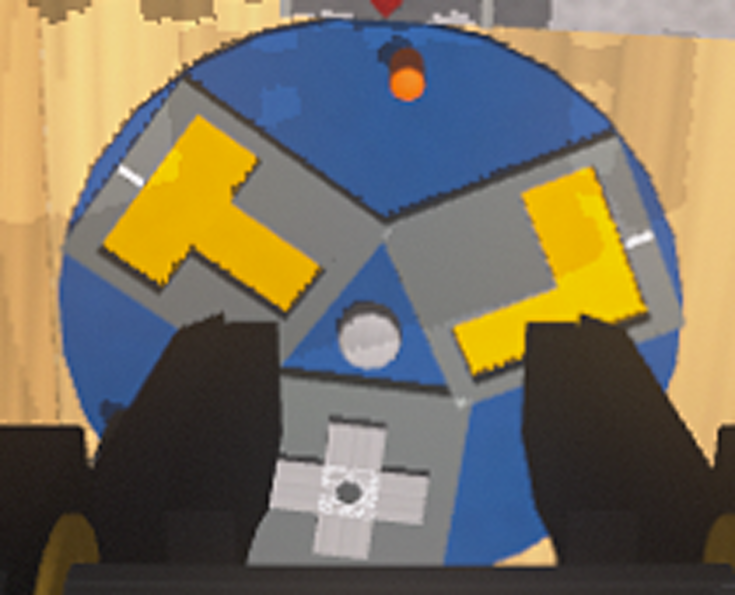

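```bash
cat > fit.py <<'E'
from h import *
from scipy.optimize import least_squares
import pickle
c=pickle.load(open('c2.pkl','rb'))
A=lambda X,Y:(145+(X+.5)/3-.5,15+(Y+.5)/3-.5)
B=lambda X,Y:(145+(X+.5)/3.5-.5,140+(Y+.5)/3.5-.5)
fx=[((33.75,255,36),A(443,30)),((33.75,121,36),A(418,396)),((-33.75,255,36),A(253,20)),((-33.75,121,36),A(246,388)),((148,255,36),A(757,57)),((148,121,36),A(705,412))]
def pol(r,a,dx=0):
    return a,r,dx
rot=[(60,0,106,30,B(131,176)),(-60,0,106,30,B(640,240)),(0,0,105,54,B(407,83)),
(60,40,112,30,B(185,80)),(60,-40,112,30,B(68,252)),(-60,-40,112,30,B(617,138)),(-60,40,112,30,B(682,325))]
def world(p,P):
    x0,y0,th=p[:3]; P=np.array(P)/1000
    return np.array([x0+np.cos(th)*P[0]-np.sin(th)*P[1],y0+np.sin(th)*P[0]+np.cos(th)*P[1],P[2]])
def rp(q,a,x,y,z):
    b=q+np.radians(a); return (np.cos(b)*x-np.sin(b)*y,np.sin(b)*x+np.cos(b)*y,z)
def res(p,full=False):
    P=[world(p,f[0]) for f in fx]+[world(p,rp(p[3],*r[:4])) for r in rot]
    U=np.array([f[1] for f in fx]+[r[4] for r in rot])
    e=proj(c,P)-U
    return e if full else e.ravel()
if __name__=='__main__':
    s=least_squares(res,[.598,-.104,.137,-.1],loss='soft_l1'); print(s.x, np.degrees(s.x[2])); print(res(s.x,True).round(1))
    np.save('fix.npy',s.x)
    p=s.x
    # jig holes/corners
    th=p[2]
    def tofix(w): 
        d=w[:2]-p[:2]; return np.array([np.cos(th)*d[0]+np.sin(th)*d[1],-np.sin(th)*d[0]+np.cos(th)*d[1]])*1000
    for nm,X in dict(barUL=(258,166),barUR=(424,176),barLR=(418,237),barLL=(258,228),legL=(307,347),legR=(359,350)).items():
        print(nm,tofix(back(c,A(*X),.043)).round(1))
    print('post',world(p,rp(p[3],0,0,105,54)))
E
python3 fit.py
```

```text
[ 0.5951552  -0.10552782  0.08393576 -0.07883629] 4.809164968374632
[[ 0.2  0.1]
 [-0.4  1.1]
 [ 0.5 -0.1]
 [-0.3  0.8]
 [-0.1 -1. ]
 [-1.   1. ]
 [ 0.9  0.1]
 [-0.2 -0.5]
 [ 0.4  0.4]
 [-0.6 -0.1]
 [-2.  -0.9]
 [ 0.5 -0.9]
 [ 1.8 -0.2]]
barUL [-30.4 204.8]
barUR [ 29.8 204.5]
barLR [ 29.2 182.9]
barLL [-29.7 183.1]
legL [-10.  140.2]
legR [  9.8 140.1]
post [ 5.94619755e-01 -5.29187680e-04  5.40000000e-02]
```

```bash
python3 - <<'E'
from h import *
plan([.5946,-.0005,.12],.005)
E
```

```text
clock 3.5 pos [0.5898 0.0094 0.2801] toolx [ 0.    -0.001 -1.   ] yang 0.136 F [ 0.5 -0.5 -0.8] op 0.401 q7 -0.31
-> delta cm [16.01  0.33  1.04] yaw 0.131
```

Emit:
{"method": "apply_moves", "body": {
  "delta_pos": [
    [3, 0.33, 1.04],
    [6.5, 0.33, 1.04],
    [10, 0.33, 1.04],
    [13.5, 0.33, 1.04],
    [16, 0.33, 1.04],
    [16, 0.33, 1.04],
    [16, 0.33, 1.04]
  ],
  "yaw": [0.1, 0.13, 0.13, 0.13, 0.13, 0.13, 0.13],
  "gripper": [40, 40, 40, 40, 40, 40, 40]
}}

```text
clock: 4.08
tool_pos: [0.594, -0.0004, 0.1194]
eef_rot: [0.498, 0.502, -0.499, 0.501]
contact_force: [1.0, 0.7, 1.1]
opening: 0.402
```

```bash
python3 - <<'E'
from h import *
c=cam('wrist');im=snapshot('wrist'); cv2.imwrite("pics/w3.png",im[:,:,::-1])
plan([.5946,-.0005,.048],.005)
E
```

```text
clock 4.13 pos [ 5.952e-01 -2.000e-04  1.210e-01] toolx [ 0.002 -0.    -1.   ] yang 0.006 F [ 0.5 -0.5 -0. ] op 0.394 q7 -0.53
-> delta cm [ 7.3  -0.08  0.03] yaw 0.001
```

View pics/w3.png

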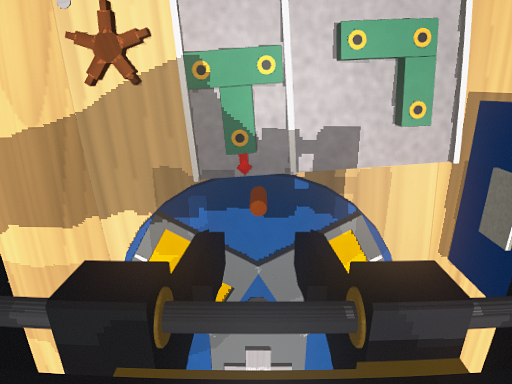

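Emit:
{"method": "apply_moves", "body": {
  "delta_pos": [
    [2, 0, 0],
    [4, 0, 0],
    [6, 0, 0],
    [7.2, 0, 0],
    [7.3, 0, 0],
    [7.3, 0, 0],
    [7.3, 0, 0],
    [7.3, 0, 0],
    [7.3, 0, 0],
    [7.3, 0, 0]
  ],
  "yaw": [0, 0, 0, 0, 0, 0, 0, 0, 0, 0],
  "gripper": [40, 40, 40, 40, 40, 40, 5, 5, 5, 5],
  "force": 10
}}

```text
clock: 4.97
tool_pos: [0.5955, -0.0001, 0.0488]
eef_rot: [0.499, 0.501, -0.498, 0.502]
contact_force: [-0.5, -0.5, 4.2]
opening: 0.131
```

```bash
python3 - <<'E'
from h import *
c=cam('wrist');im=snapshot('wrist'); cv2.imwrite("pics/w4.png",im[:,:,::-1])
plan([.5946,-.0005,.048],.005)
E
```

```text
clock 5.02 pos [ 5.955e-01 -2.000e-04  4.870e-02] toolx [ 0.002 -0.    -1.   ] yang 0.006 F [-1.2  0.   4. ] op 0.131 q7 -0.58
-> delta cm [ 0.07 -0.09  0.03] yaw 0.001
```

View pics/w4.png

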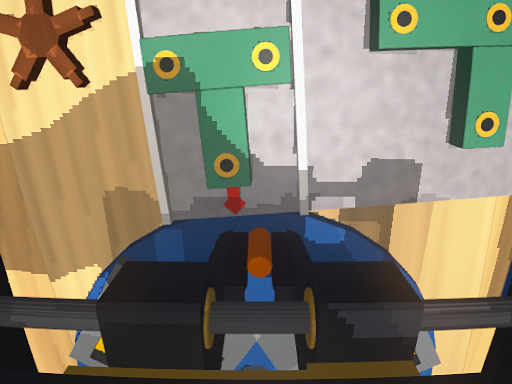

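Emit:
{"method": "apply_moves", "body": {
  "delta_pos": [
    [0, 1.26, 0.08],
    [0, 2.5, 0.3],
    [0, 3.7, 0.67],
    [0, 4.85, 1.19],
    [0, 5.93, 1.83],
    [0, 6.92, 2.61],
    [0, 7.82, 3.49],
    [0, 8.6, 4.48],
    [0, 8.6, 4.48],
    [0, 8.6, 4.48]
  ],
  "yaw": [0.12, 0.24, 0.36, 0.48, 0.6, 0.72, 0.84, 0.96, 0.96, 0.96],
  "gripper": [5, 5, 5, 5, 5, 5, 5, 5, 5, 5]
}}

```text
clock: 5.85
tool_pos: [0.6805, -0.0468, 0.0488]
eef_rot: [-0.673, -0.214, 0.674, -0.216]
contact_force: [-4.7, -3.3, 3.9]
opening: 0.129
```

```bash
python3 - <<'E'
from h import *
plan([.6814,-.0455,.048],-.963)
for n in ('scene','side','wrist'):
    im=snapshot(n); cv2.imwrite(f"pics/{n}5.png",im[:,:,::-1])
    if n=='scene': cv2.imwrite("pics/scene5c.png",cv2.resize(im[140:300,130:300],None,fx=3.7,fy=3.7,interpolation=2)[:,:,::-1])
plan([.6814,-.0455,.048],-.963)
E
```

```text
clock 5.85 pos [ 0.6805 -0.0468  0.0488] toolx [-0.001 -0.003 -1.   ] yang -0.953 F [-4.7 -3.3  3.9] op 0.129 q7 -1.11
-> delta cm [ 0.08 -0.05 -0.15] yaw 0.01
clock 6.0 pos [ 0.6797 -0.0456  0.0488] toolx [-0.002 -0.002 -1.   ] yang -0.951 F [-4.2 -4.2  2.9] op 0.131 q7 -1.11
-> delta cm [ 0.08  0.09 -0.14] yaw 0.012
```

View pics/scene5c.png

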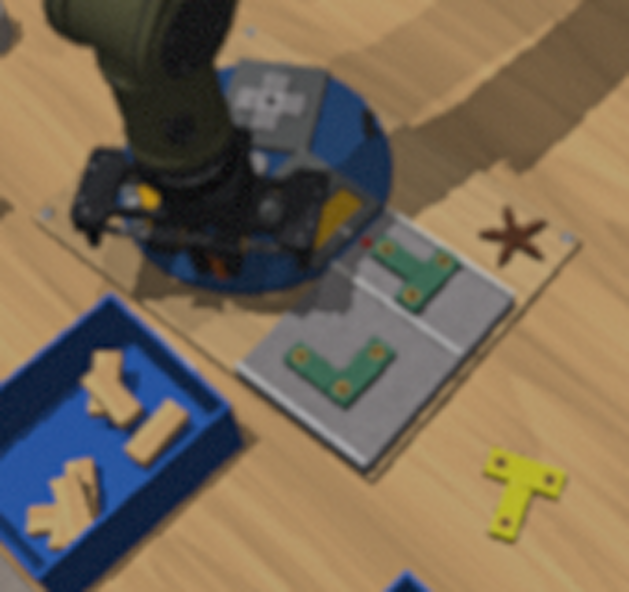

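View pics/wrist5.png

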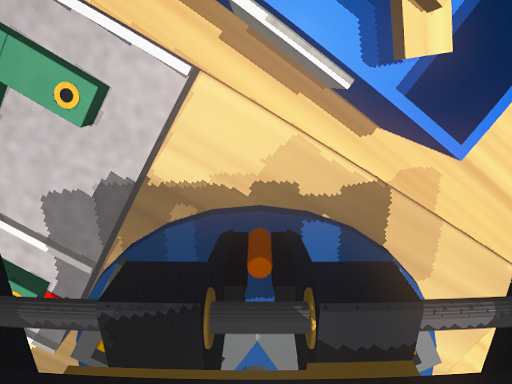

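Emit:
{"method": "apply_moves", "body": {
  "delta_pos": [
    [0, 0.1, 0],
    [0, 0.1, 0],
    [0, 0.1, 0],
    [0, 0.1, 0],
    [0, 0.1, 0],
    [-3, 0.1, 0],
    [-7, 0.1, 0],
    [-7, 0.1, 0]
  ],
  "yaw": [0.01, 0.01, 0.01, 0.01, 0.01, 0.01, 0.01, 0.01],
  "gripper": [5, 5, 40, 40, 40, 40, 40, 40]
}}

```text
clock: 6.67
tool_pos: [0.6857, -0.0456, 0.126]
eef_rot: [0.678, 0.211, -0.671, 0.214]
contact_force: [0.9, -0.8, 0.4]
opening: 0.402
```

```bash
python3 - <<'E'
from h import *
plan([.589,0.015,.28],.084)
E
```

```text
clock 6.67 pos [ 0.6857 -0.0456  0.126 ] toolx [ 0.012 -0.002 -1.   ] yang -0.961 F [ 0.9 -0.8  0.4] op 0.402 q7 -1.1
-> delta cm [-15.52 -10.38   4.32] yaw -1.045
```

Emit:
{"method": "apply_moves", "body": {
  "delta_pos": [
    [-2, -1, 0.4],
    [-4, -2.2, 0.9],
    [-6, -3.4, 1.4],
    [-8, -4.6, 1.9],
    [-10, -5.8, 2.4],
    [-12, -7, 2.9],
    [-14, -8.2, 3.4],
    [-15.5, -9.4, 3.9],
    [-15.5, -10.4, 4.3],
    [-15.5, -10.4, 4.3]
  ],
  "yaw": [-0.11, -0.22, -0.34, -0.46, -0.58, -0.7, -0.82, -0.94, -1.04, -1.04],
  "gripper": [20, 20, 20, 20, 20, 20, 20, 20, 20, 20]
}}

```text
clock: 7.5
tool_pos: [0.5883, 0.0175, 0.2813]
eef_rot: [0.482, 0.517, -0.475, 0.524]
contact_force: [-0.4, 0.4, 0.1]
opening: 0.206
```

```bash
python3 - <<'E'
from h import *
import pickle,time
snapshot('side')
c=cam('wrist'); im=snapshot('wrist'); np.save('w6.npy',im); pickle.dump(c,open('c6.pkl','wb'))
plan([.589,0.015,.28],.084)
cv2.imwrite("pics/w6a.png",cv2.resize(im[15:165,145:405],None,fx=3,fy=3,interpolation=cv2.INTER_CUBIC)[:,:,::-1])
cv2.imwrite("pics/w6b.png",cv2.resize(im[140:310,145:355],None,fx=3.5,fy=3.5,interpolation=cv2.INTER_CUBIC)[:,:,::-1])
E
```

```text
clock 7.6 pos [0.5893 0.0153 0.2798] toolx [ 0.012 -0.001 -1.   ] yang 0.077 F [ 0.2 -0.6 -0.4] op 0.202 q7 -0.36
-> delta cm [-0.02 -0.03  0.02] yaw -0.007
```

View pics/w6a.png

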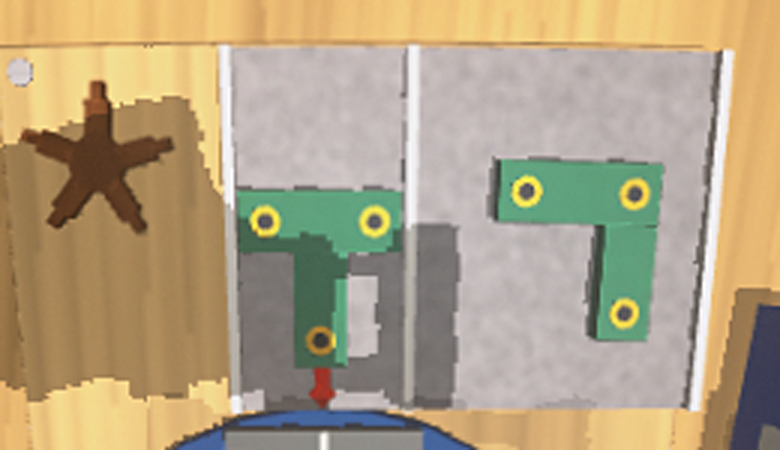

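View pics/w6b.png

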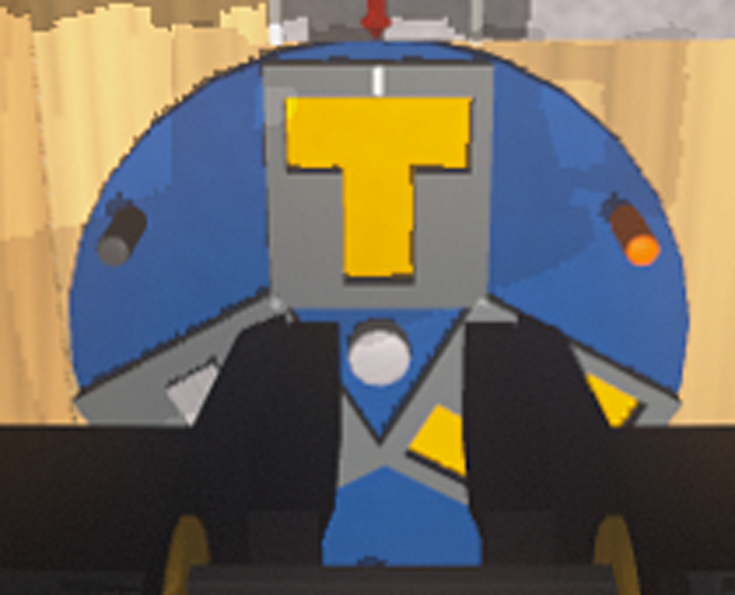

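```bash
python3 - <<'E'
import fit; from fit import *
fit.c=pickle.load(open('c6.pkl','rb'))
fit.fx[:]=[((33.75,255,36),A(412,46)),((33.75,121,36),A(408,406)),((-33.75,255,36),A(225,46)),((-33.75,121,36),A(236,409)),((148,255,36),A(727,52)),((148,121,36),A(695,408))]
fit.rot[:]=[(60,0,106,30,B(378,80)),(0,0,105,54,B(642,250)),(120,0,105,54,B(113,250)),(60,40,112,30,B(494,66)),(60,-40,112,30,B(263,66))]
s=least_squares(fit.res,[.595,-.105,.084,-1.04],loss='soft_l1'); print(s.x,np.degrees(s.x[3])); print(fit.res(s.x,True).round(1)); p=s.x; np.save('fix2.npy',p)
th=p[2]
def tofix(w): 
    d=w[:2]-p[:2]; return np.array([np.cos(th)*d[0]+np.sin(th)*d[1],-np.sin(th)*d[0]+np.cos(th)*d[1]])*1000
for nm,X in dict(barUL=(238,189),barUR=(404,191),legL=(294,365),legR=(347,364)).items(): print(nm,tofix(back(fit.c,A(*X),.043)).round(1))
for nm,X in dict(cavL=(287,98),cavR=(471,98)).items(): print(nm,tofix(back(fit.c,B(*X),.030)).round(1))
w=world(p,(0,225,0)); print(w)
plan([w[0],w[1],.1],th)
E
```

```text
[ 0.59447317 -0.1051818   0.08127118 -1.05350643] -60.36147231580986
[[ 0.5 -0.6]
 [-0.1  1.6]
 [-0.1 -0.5]
 [ 0.2  0.9]
 [-0.1 -0.9]
 [-0.8  0.8]
 [ 0.1  0.4]
 [ 0.3 -0. ]
 [-0.1  0.2]
 [ 0.  -0.4]
 [-0.1 -0.5]]
barUL [-29.8 205. ]
barUR [ 30.5 204.1]
legL [-10.6 140.5]
legR [  9.7 140.8]
cavL [-31.3 100.2]
cavR [32.9 99.8]
[0.57620727 0.11907555 0.        ]
clock 7.6 pos [0.5893 0.0153 0.2798] toolx [ 0.012 -0.001 -1.   ] yang 0.077 F [ 0.2 -0.6 -0.4] op 0.202 q7 -0.36
-> delta cm [ 17.95  -0.73 -10.49] yaw -0.004
```

Emit:
{"method": "apply_moves", "body": {
  "delta_pos": [
    [1, 0, -3.5],
    [3, -0.2, -7],
    [6, -0.7, -10.8],
    [9.5, -0.7, -10.8],
    [13, -0.7, -10.8],
    [16, -0.7, -10.8],
    [18, -0.7, -10.8],
    [18, -0.7, -10.8]
  ],
  "yaw": [0, 0, 0, 0, 0, 0, 0, 0],
  "gripper": [15, 15, 15, 15, 15, 15, 15, 15]
}}

```text
clock: 8.27
tool_pos: [0.574, 0.1206, 0.0945]
eef_rot: [0.481, 0.516, -0.481, 0.521]
contact_force: [-0.4, -0.4, 0.6]
opening: 0.149
```

```bash
python3 - <<'E'
from h import *
from fit import world
p=np.load('fix2.npy'); w=world(p,(0,228,0)); 
im=snapshot('scene'); cv2.imwrite("pics/s7c.png",cv2.resize(im[140:300,130:300],None,fx=3.7,fy=3.7,interpolation=2)[:,:,::-1])
plan([w[0],w[1],.049],p[2])
E
```

```text
clock 8.32 pos [0.5753 0.1213 0.0969] toolx [ 0.008 -0.004 -1.   ] yang 0.075 F [-1.2 -0.6  1.2] op 0.152 q7 -0.69
-> delta cm [ 4.79  0.03 -0.09] yaw -0.006
```

View pics/s7c.png

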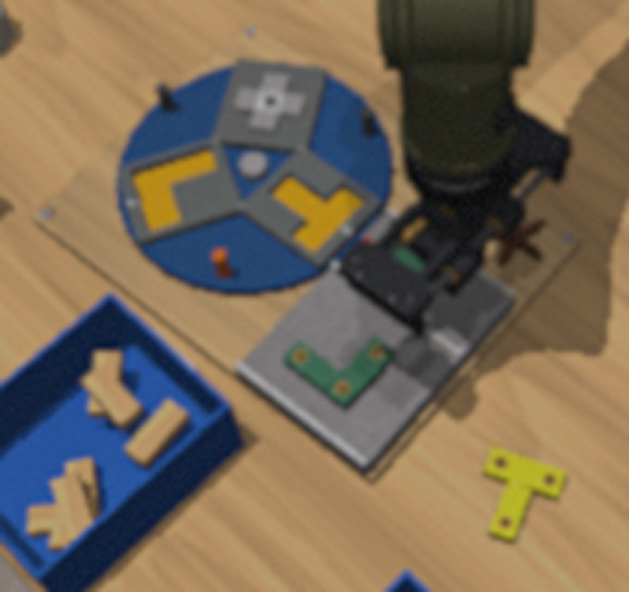

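Emit:
{"method": "apply_moves", "body": {
  "delta_pos": [
    [1.5, 0, 0],
    [3, 0, 0],
    [4.2, 0, -0.1],
    [4.7, 0, -0.1],
    [4.7, 0, -0.1],
    [4.7, 0, -0.1]
  ],
  "yaw": [0, -0.006, -0.006, -0.006, -0.006, -0.006],
  "gripper": [15, 15, 15, 15, 15, 15]
}}

```text
clock: 8.82
tool_pos: [0.5763, 0.1222, 0.0506]
eef_rot: [0.481, 0.516, -0.478, 0.523]
contact_force: [-0.1, -0.5, 0.4]
opening: 0.146
```

```bash
python3 - <<'E'
from h import *
from fit import world
p=np.load('fix2.npy'); w=world(p,(0,150,0)); 
im=snapshot('wrist'); cv2.imwrite("pics/w8.png",im[:,:,::-1])
im=snapshot('side'); cv2.imwrite("pics/side8.png",cv2.resize(im[140:240,170:320],None,fx=4.6,fy=4.6,interpolation=2)[:,:,::-1])
plan([w[0],w[1],.049],p[2])
E
```

```text
clock 8.92 pos [0.5764 0.1222 0.051 ] toolx [ 0.01  -0.003 -1.   ] yang 0.081 F [0.4 0.3 0.4] op 0.152 q7 -0.72
-> delta cm [ 0.23 -0.04  7.81] yaw -0.001
```

View pics/w8.png

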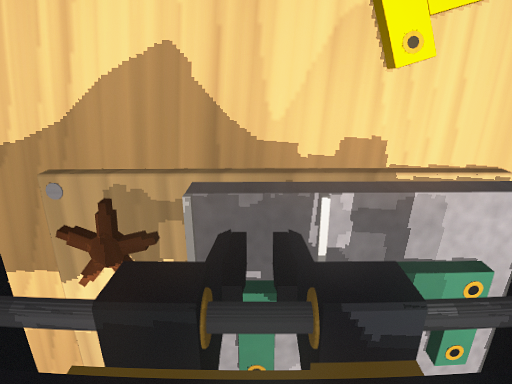

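View pics/side8.png

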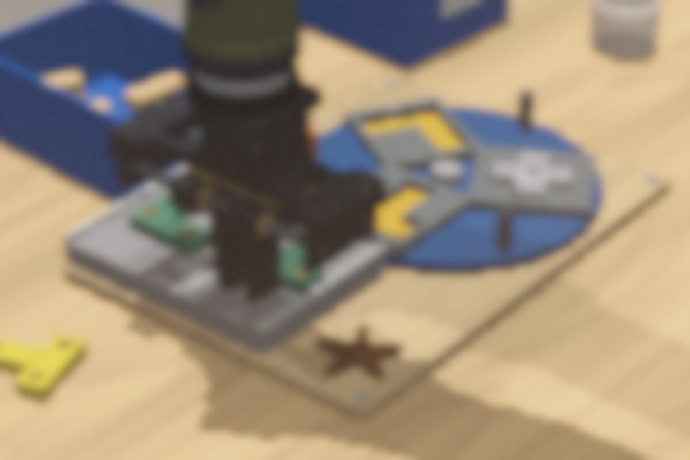

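Emit:
{"method": "apply_moves", "body": {
  "delta_pos": [
    [0.2, 0, 0.7],
    [0.2, 0, 1.4],
    [0.2, 0, 2.2],
    [0.2, 0, 3.2],
    [0.2, 0, 4.2],
    [0.2, 0, 5.2],
    [0.2, 0, 6.2],
    [0.2, 0, 7.2],
    [0.2, 0, 8.2],
    [0.2, 0, 8.2]
  ],
  "yaw": [0, 0, 0, 0, 0, 0, 0, 0, 0, 0],
  "gripper": [15, 15, 15, 15, 15, 15, 15, 15, 15, 15]
}}

```text
clock: 9.75
tool_pos: [0.5828, 0.0359, 0.0489]
eef_rot: [0.481, 0.515, -0.48, 0.523]
contact_force: [0.0, -1.5, -0.1]
opening: 0.148
```

```bash
python3 - <<'E'
from h import *
from fit import world
p=np.load('fix2.npy'); w=world(p,(0,107.5,0)); 
plan([w[0],w[1],.049],p[2])
im=snapshot('wrist'); cv2.imwrite("pics/w9.png",im[:,:,::-1])
im=snapshot('scene'); cv2.imwrite("pics/s9.png",cv2.resize(im[140:300,130:300],None,fx=3.7,fy=3.7,interpolation=2)[:,:,::-1])
E
```

```text
clock 9.75 pos [0.5828 0.0359 0.0489] toolx [ 0.008 -0.007 -1.   ] yang 0.076 F [ 0.  -1.5 -0.1] op 0.148 q7 -0.62
-> delta cm [0.02 0.04 3.4 ] yaw -0.005
```

View pics/w9.png

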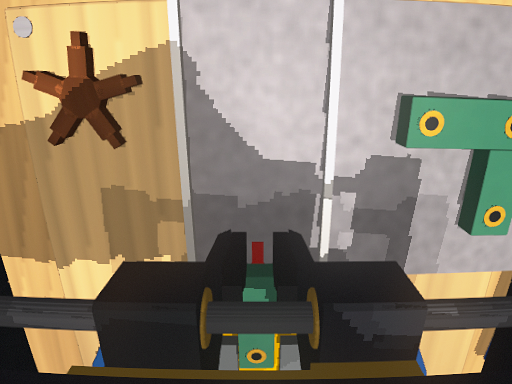

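View pics/s9.png

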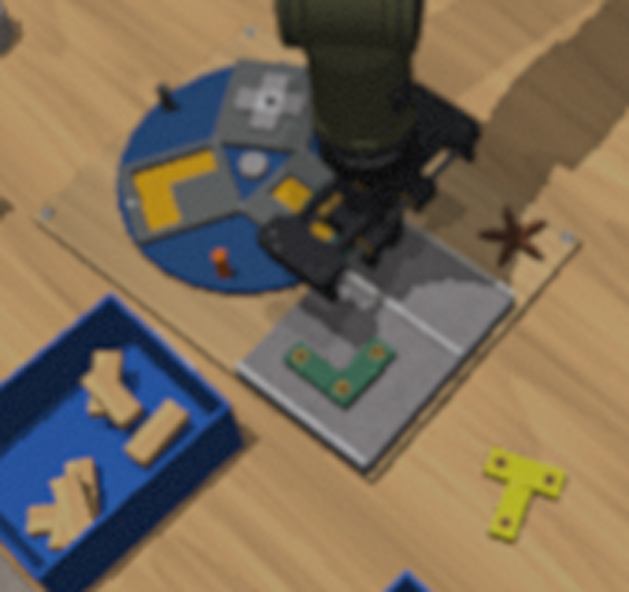

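Emit:
{"method": "apply_moves", "body": {
  "delta_pos": [
    [0, 0, 0.5],
    [0, 0, 1],
    [0, 0, 1.4],
    [0, 0, 1.8],
    [0, 0, 2.2],
    [0, 0, 2.5],
    [0, 0, 2.8],
    [0, 0, 3.1],
    [0, 0, 3.3],
    [0, 0, 3.3]
  ],
  "yaw": [0, 0, 0, 0, 0, 0, 0, 0, 0, 0],
  "gripper": [15, 15, 15, 15, 15, 15, 15, 15, 15, 15]
}}

```text
clock: 10.68
tool_pos: [0.5852, 0.0048, 0.049]
eef_rot: [0.481, 0.515, -0.48, 0.523]
contact_force: [0.3, 0.6, 0.4]
opening: 0.15
```

```bash
python3 - <<'E'
from h import *
from fit import world
p=np.load('fix2.npy'); w=world(p,(0,107.5,0)); 
plan([w[0],w[1],.049],p[2])
im=snapshot('wrist'); cv2.imwrite("pics/w10.png",im[:,:,::-1])
im=snapshot('side'); cv2.imwrite("pics/side10.png",cv2.resize(im[140:240,170:320],None,fx=4.6,fy=4.6,interpolation=2)[:,:,::-1])
im=snapshot('scene'); cv2.imwrite("pics/s10.png",cv2.resize(im[140:300,130:300],None,fx=3.7,fy=3.7,interpolation=2)[:,:,::-1])
E
```

```text
clock 10.68 pos [0.5852 0.0048 0.049 ] toolx [ 0.008 -0.006 -1.   ] yang 0.078 F [0.3 0.6 0.4] op 0.15 q7 -0.57
-> delta cm [0.01 0.03 0.28] yaw -0.004
```

View pics/w10.png

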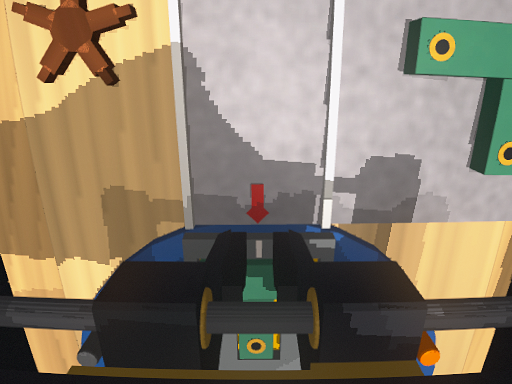

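View pics/side10.png

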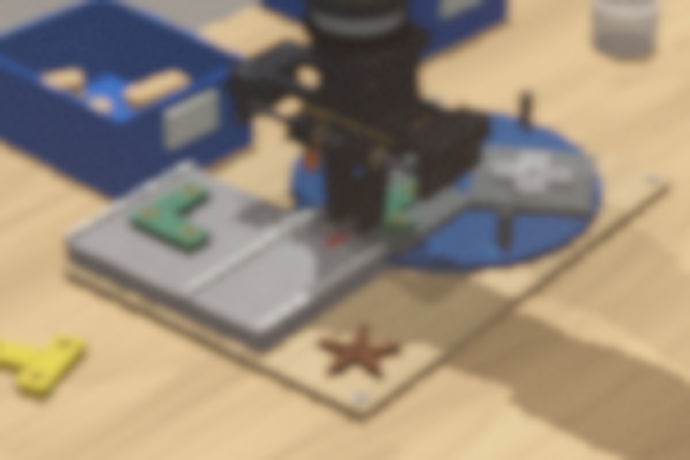

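View pics/s10.png

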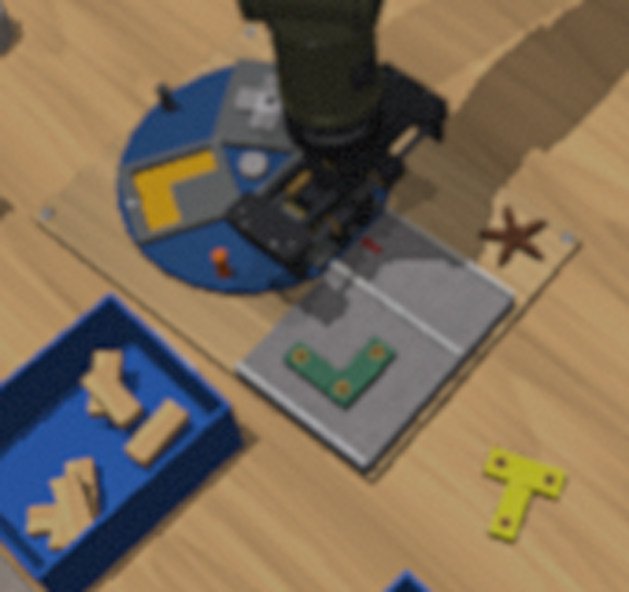

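Emit:
{"method": "apply_moves", "body": {
  "delta_pos": [
    [0, 0, 0.1],
    [0, 0, 0.2],
    [0, 0, 0.3],
    [0, 0, 0.3],
    [0, 0, 0.3]
  ],
  "yaw": [0, 0, 0, 0, 0],
  "gripper": [15, 15, 15, 15, 15]
}}

```text
clock: 11.25
tool_pos: [0.5855, 0.0026, 0.0491]
eef_rot: [0.481, 0.516, -0.479, 0.523]
contact_force: [-0.3, -0.1, -0.5]
opening: 0.146
```

```bash
python3 - <<'E'
from h import *
from fit import world
p=np.load('fix2.npy'); w=world(p,(0,107.5,0)); 
plan([w[0],w[1],.049],p[2])
im=snapshot('wrist'); cv2.imwrite("pics/w11.png",cv2.resize(im[200:384,150:370],None,fx=3.5,fy=3.5,interpolation=2)[:,:,::-1])
E
```

```text
clock 11.25 pos [0.5855 0.0026 0.0491] toolx [ 0.009 -0.005 -1.   ] yang 0.078 F [-0.3 -0.1 -0.5] op 0.146 q7 -0.56
-> delta cm [0.01 0.02 0.07] yaw -0.003
```

View pics/w11.png

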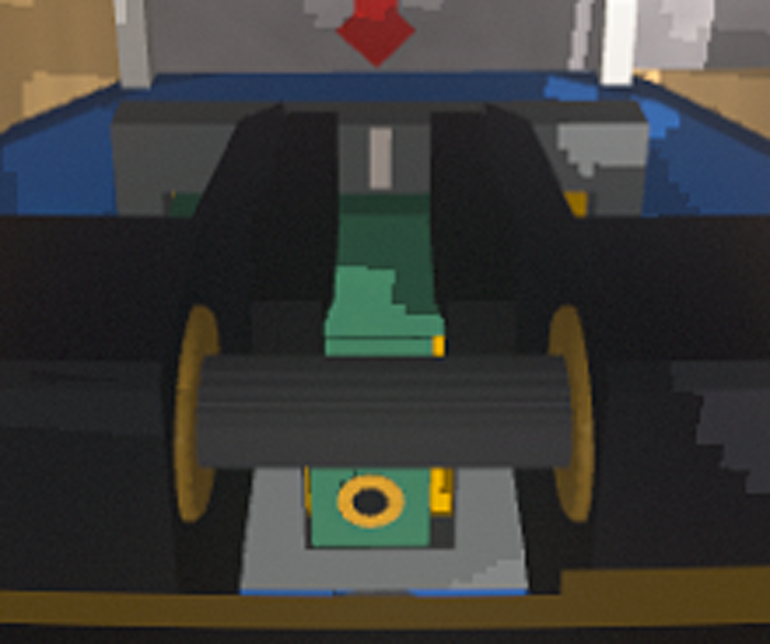

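Emit:
{"method": "apply_moves", "body": {
  "delta_pos": [
    [0, 0, -0.4],
    [0, 0, -0.6],
    [-3, 0, -0.6],
    [-6, 0, -0.6],
    [-10, 0, -0.6],
    [-14, 0, -0.6],
    [-18, 0, -0.6],
    [-20, 0, -0.6],
    [-20, 0, -0.6],
    [-20, 0, -0.6]
  ],
  "yaw": [0, 0, 0, 0, 0, 0, 0, 0, 0, 0],
  "gripper": [15, 15, 15, 15, 15, 15, 15, 15, 15, 15]
}}

```text
clock: 12.13
tool_pos: [0.5837, 0.0101, 0.2501]
eef_rot: [0.481, 0.515, -0.478, 0.523]
contact_force: [0.1, 0.1, 0.4]
opening: 0.144
```

```bash
python3 - <<'E'
from h import *
import pickle
im=snapshot('side'); cv2.imwrite("pics/side12.png",cv2.resize(im[140:240,170:320],None,fx=4.6,fy=4.6,interpolation=2)[:,:,::-1])
c=cam('wrist'); im=snapshot('wrist'); pickle.dump(c,open('c12.pkl','wb'))
cv2.imwrite("pics/w12b.png",cv2.resize(im[120:300,145:365],None,fx=3.5,fy=3.5,interpolation=cv2.INTER_CUBIC)[:,:,::-1])
plan([.59,0,.2])
E
```

```text
clock 12.23 pos [0.5823 0.0095 0.2478] toolx [ 0.006 -0.005 -1.   ] yang 0.079 F [-1.6  0.4 -0.6] op 0.151 q7 -0.41
-> delta cm [4.79 0.67 0.98] yaw 0
```

View pics/w12b.png

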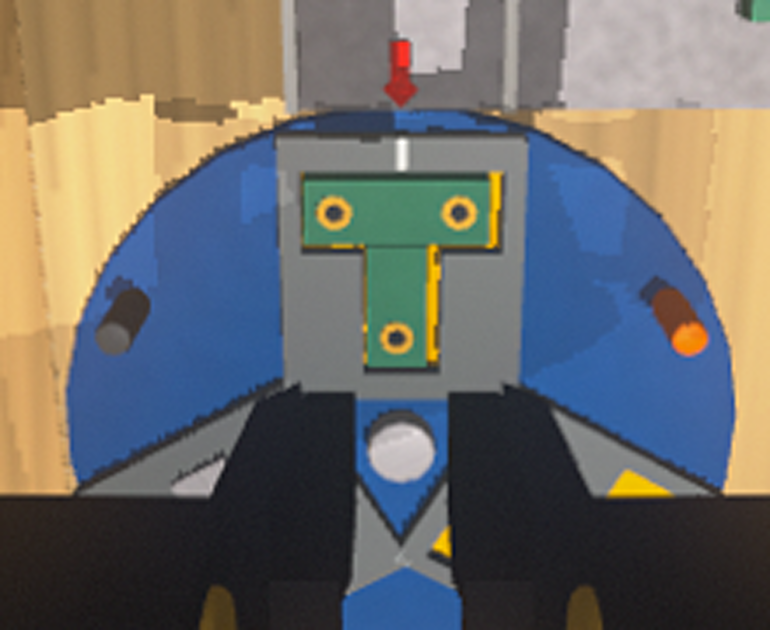

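View pics/side12.png

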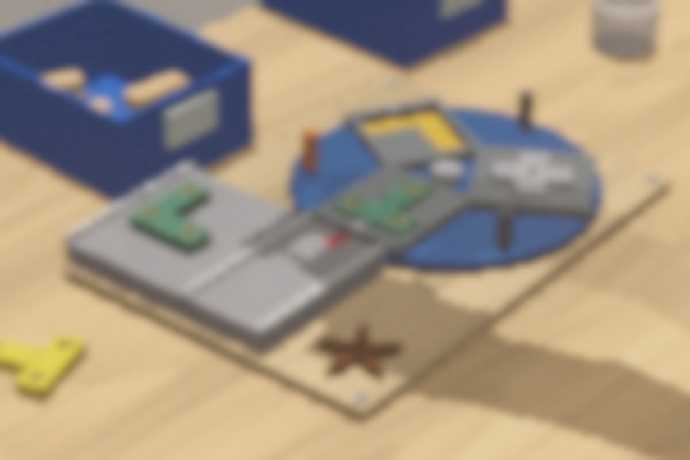

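```bash
python3 - <<'E'
import fit; from fit import *
p=np.load('fix2.npy'); th=p[2]; c=pickle.load(open('c12.pkl','rb'))
B=lambda X,Y:(145+(X+.5)/3.5-.5,120+(Y+.5)/3.5-.5)
def tofix(w): 
    d=w[:2]-p[:2]; return np.array([np.cos(th)*d[0]+np.sin(th)*d[1],-np.sin(th)*d[0]+np.cos(th)*d[1]])*1000
for z in (.034,.042):
  for nm,X in dict(UL=(303,180),UR=(491,180),LR=(490,245),LL=(303,245),legL=(367,367),legR=(427,367)).items(): print(z,nm,tofix(back(c,B(*X),z)).round(1))
for nm,X in dict(mark=(403,154),cavR=(502,172),insL=(276,138),insR=(528,138),legcavbotR=(439,373)).items(): print(nm,tofix(back(c,B(*X),.03)).round(1))
print('post',tofix(back(c,B(690,340),.054)).round(1),tofix(back(c,B(113,338),.054)).round(1))
print('tip arrow',tofix(back(c,B(401,106),.031)).round(1))
E
```

```text
0.034 UL [-30.9  98.7]
0.034 UR [28.8 98.4]
0.034 LR [28.9 76.6]
0.034 LL [-31.5  76.9]
0.034 legL [-11.4  33.5]
0.034 legR [ 8.7 33.4]
0.042 UL [-30.2 100.9]
0.042 UR [ 28.1 100.6]
0.042 LR [28.2 79.3]
0.042 LL [-30.9  79.6]
0.042 legL [-11.2  37.3]
0.042 legR [ 8.5 37.2]
mark [  0.9 106. ]
cavR [32.6 99.9]
insL [-39.4 111.4]
insR [ 40.6 111.1]
legcavbotR [13.  29.3]
post [91.1 51.4] [-90.5  53.2]
tip arrow [  0.3 121.8]
```

```bash
python3 - <<'E'
from h import *
im=snapshot('scene'); cv2.imwrite("pics/s13.png",cv2.resize(im[140:300,130:300],None,fx=3.7,fy=3.7,interpolation=2)[:,:,::-1])
plan([.59,0,.2]); print(finish_job())
E
```

```text
clock 12.28 pos [0.5822 0.0095 0.2474] toolx [ 0.005 -0.005 -1.   ] yang 0.079 F [ 0.2 -0.5 -0.1] op 0.151 q7 -0.41
-> delta cm [4.75 0.68 0.98] yaw 0
the job is handed in; nothing more can be done
None
```

View pics/s13.png

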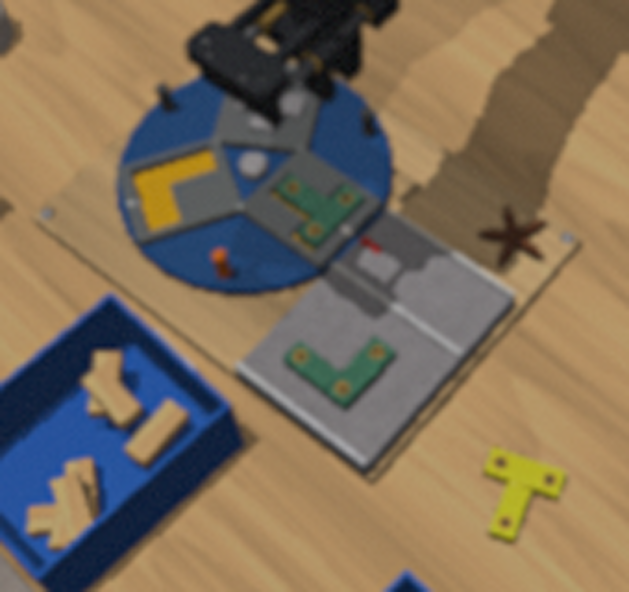

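The green T jig from the loading lane is seated flat in the T cavity, with the T mark facing the red pointer; I handed the job in at 12.3 s. I gripped the orange post to turn the carousel. Then I slid the jig along the lane with two fingertips behind its cross bar, without lifting it.

- **Carousel:** measured at about -1.053 rad just before the push, against -1.047 wanted. After the push the mark is within about 1 mm of the lane's middle line.
- **Jig:** its top outline measures about 60 x 65 mm only if its top is 34 mm above the bench, which is the seated height. Its outer edge is 98.6 mm from the axis, inside the cavity wall at 100.5 mm.
- **Everything else:** the L jig, the star beside the lane and the yellow look-alike show no change in the last scene picture. I didn't re-check the saw, file, offcut, jar or second star, but the arm did not work near them. The robot is clear of everything.

No check failed. The estimates of the fixture's position differed by less than 1 mm.

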